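Pack the tea tin under the caddy's lift-up tray

TASK

Put the small red tea tin away in the tea caddy: swing the top tray up and back as far as it goes, stand the tin upright in the compartment underneath, then swing the tray fully down again over it. Keep the scoop and the teaspoon in the tray, and leave the green tin and the kitchen timer where they are.

Things in the scene. Friction and masses are not known exactly. Their poses are not given: they have to be found in the camera images.
- caddy: Pale wooden tea caddy, fixed, 180 mm front to back (x), 220 mm wide (y); origin at the centre of its underside, +x to its back, z up. One open compartment, 164 (x) by 204 (y) mm inside; walls 8 mm, floor 5 mm thick; back and sides 80 mm high, front wall only 45 mm. A darker tray lies over it. Brass arms on its outer sides (8 mm wide) carry the tray.
- lift (a joint): Angle q (rad) of the tray's arms: 0 down, 0.9 fully up at its stop. The tray stays level; each point of it moves by 125(cos 10deg - cos(10deg+q)) mm to the caddy's +x and 125(sin(10deg+q) - sin 10deg) mm up from its lowest place: in all 64 mm back, 88 mm up. Stiff friction hinges: it stays wherever it is left; about 10 N lift it, 4 N push it down.
- tray_grip (a point): Centre of the tray's pale handle bar, which runs along the caddy's x: 72 mm long, 14 mm thick (y), 18 mm high, 50 mm in front of the tray's middle (same y), 66 mm above the tray's underside (148 mm above the worktop when down). Below it an open gap of 25 mm, two end posts, and a 10 mm divider as high as the tray's rim. Axes as the caddy's.
- tray_front (a point): Middle of the front lower edge of the tray (180 x 220 mm like the caddy, 32 mm high, walls 6 mm), 82 mm above the worktop when down. Fully up it is 170 mm high and 56 mm behind the inside of the front wall, so the tray overhangs the rest of the compartment: a tool coming straight down would hit it, one leaning back to the caddy's front goes clear.
- red_tin_c (a point): Centre (half-way up) of the small round red tea tin to be packed: 58 mm diameter, 72 mm high, 0.1 kg, upright, z along its axis; closed, it stands on the worktop.
- scoop_c (a point): Brass coffee scoop (136 x 42 x 26 mm), loose in the tray's left (+y) half; the point is its middle, 13 mm above its underside.
- spoon_c (a point): Steel teaspoon (130 x 26 x 11 mm), loose in the tray's right (-y) half; the point is its middle, 5 mm above its underside.
- green_tin_c (a point): Centre of the larger green tea tin, 72 mm diameter, 105 mm high, standing loose; to be left alone.
- timer_c (a point): Centre of the round cream kitchen timer, 68 mm diameter, 48 mm high, standing loose; to be left alone.

How it is judged:
By the outcome, as a careful person would: the job done as asked, in the order asked, and still so for the second after the job is handed in, with the robot touching nothing.
It also fails if it takes over 72 s, if anything falls off the work surface, if the arm or the gripper's body presses on something with over 40 N, if the wrist force passes 120 N, or if a joint passes its speed limit or range.

ROBOT

A 6-joint arm with a two-finger parallel gripper is mounted at the origin on a cart in front of the work surface, level with it; the furniture and walls round the work are solid. World frame = base frame: x ahead of the robot, y to its left, z up, the work surface at z = 0. Lengths are in m, angles in rad, forces in N, time in s.
With the tool pointing down it reaches from about 0.4 to 0.925 m from the base axis. Payload 3.4 kg.
Tool frame: the origin (TCP) lies at the centre of the arm's flange, where the gripper is bolted on; the fingertips stand 173 mm ahead of it and the grasp point (between the pads) lies 155 mm ahead of it; z points along the fingers, y is the line along which they close (so a half turn about z gives the same grasp; the last joint's range is limited). The gripper opens to 85 mm and grips with 20 to 120 N. Pads are 22 mm wide; open, the fingers measure 114 mm over their backs; the gripper's body (76 mm by 85 mm) begins 54 mm behind the grasp point. The pads swing forward as they close: fully open they stand 13 mm farther back than shut.
Start: joints at [1.167, 0.307, 1.506, -0, 1.328, -0.073], TCP at [0.186, 0.544, 0.405] pointing down, gripper open.
Joint ranges: [-3.12, 3.12], [-1.05, 2.28], [0.14, 2.33], [-1.42, 4.57], [0.1, 2.73], [-2.68, 2.68]. Speed limits (rad/s): [2.57, 2.57, 3.14, 3.14, 3.14, 3.14].

INTERFACE

Orientations are given as a unit quaternion [x, y, z, w].
In Python, from cell import robot gives the robot as it stands.
- The arm moves only by the tool step_arm, never from a script. Its argument "increments" is text: rows parted by semicolons, each of 7 numbers parted by spaces: the closure in counts, from 0 (fully open) to 255 (shut), then the shift along the tool's x, y, z in mm, then the turn, a rotation vector about the tool's x, y, z in degrees. A call has 1 to 20 rows; each row is the pose to reach, as a shift and turn from the pose commanded when the call began, along the tool's axes at that moment; what a row does not reach only later rows make up. A row lasts 1/12 s, in which the tool goes at most 41.7 mm and 7.16 degrees, less where a joint would pass 70% of its speed; a pose out of reach is approached as far as the arm can. A call with a gripper value outside its range is refused whole. The fingers move at their own pace and stop on an object; the grip force is fixed at half the most. Time passes only in rows, so rows that repeat a pose let the fingers close. It gives the time, the measured TCP pose, the force, the opening and the grip force at its end, in the units of the state.
- robot.get_state(): the state, without advancing time (a new reading comes with each control period).
- robot.get_image(name): name is "scene" or "top" or "wrist"; returns a dict with "img" (384x512x3 uint8, blue, green, red), "vertical_fov" (degrees; the focal length in pixels is half the picture's height over the tangent of half this angle, whatever the lens; pixels are square), "cx", "cy" (the principal point, pixels), "origin" and "orientation" of the camera in the world. Camera axes: x right, y up, looking along -z (the intrinsics and any distortion apply to the point x, -y, -z); pixel columns grow to the right and rows downward; lengths in m; the calibration is good to about 2 mm. A picture is of the moment at which its call begins. There is no depth.
- robot.close_job(): hands the job in; it is judged then, once.
The state is a dict: "t": time; "q": joint angles; "qvel": joint speeds; "joint_torque": joint torques, N m; "eef_pos": TCP position; "eef_rot": TCP orientation; "contact_force": force on the tool from outside, world axes, zero at the start; "moment": the same for the moment, N m; "opening": opening from 0.0 (shut) to 1.0 (fully open); "finger_force": force on a finger pad.
Only numpy, scipy, OpenCV 4.12 (cv2) and the standard library are available. Lean on these libraries where they do the work, as an engineer would, in place of code of your own. Each camera call takes 0.05 s, during which the arm holds its last target. There are 200 camera calls.

## Working session

There is one attempt and no reset: what is moved stays moved. The work goes in short steps, Python scripts to look and compute and a tool call to move; the robot and the scene stay as the last step left them, time stands still between calls to the robot, and variables do not carry over. Pictures are saved under pics/ and viewed, at most 10 in all, crops included, and the job is handed in when it is done.

Besides the shell and the picture viewer there is one more tool, called after "Emit:" by a JSON object that holds its "fn" and its "kwargs", one argument or row to a line. step_arm: Moves the arm, as the interface text tells. Its arguments: {"type":"object","properties":{"increments":{"type":"string"}},"required":["increments"]}

```bash
ls; mkdir -p pics
python3 - <<'E'
from cell import robot
import cv2,numpy as np,pickle
d={}
for n in("scene","top"):
    r=robot.get_image(n);d[n]=r
    print(n,{k:v for k,v in r.items() if k!="img"})
pickle.dump(d,open("a.pkl","wb"))
cv2.imwrite("pics/a.png",np.hstack([d["scene"]["img"],d["top"]["img"]])[:, :] if 0 else cv2.resize(np.vstack([d["scene"]["img"],d["top"]["img"]]),(400,600)))
cv2.imwrite("pics/top.png",d["top"]["img"]);cv2.imwrite("pics/scene.png",d["scene"]["img"])
s=robot.get_state();print(s)
E
```

```text
pics
scene {'vertical_fov': 57.4923170024525, 'cx': 254.20973578548708, 'cy': 189.85598396262125, 'origin': array([ 0.04700705, -0.06324522,  0.97025232]), 'orientation': array([ 0.23686897, -0.16548752, -0.56456088,  0.77316103])}
top {'vertical_fov': 46.1670462594606, 'cx': 258.3758088839908, 'cy': 181.77566438560984, 'origin': array([0.52578192, 0.12527104, 1.40737014]), 'orientation': array([ 0.02119578, -0.02380845, -0.69638687,  0.71695831])}
{'t': 0.1, 'q': array([ 1.16747508e+00,  3.07496688e-01,  1.50754135e+00, -6.08112654e-06,
        1.32841287e+00, -7.35090696e-02]), 'qvel': array([-2.21983183e-05, -6.69029569e-04, -2.19179977e-03, -7.05282092e-04,
       -6.55787915e-04,  4.50261491e-04]), 'joint_torque': array([ 1.52165114e-03, -4.58527815e+01, -2.52609783e+01, -2.79576852e-04,
        5.60859859e-03,  2.28524681e-05]), 'eef_pos': array([0.18613032, 0.54371461, 0.40387425]), 'eef_rot': array([ 1.64158901e-01,  9.86433471e-01, -9.03541370e-04, -2.16557619e-04]), 'contact_force': array([-0.23703923,  0.18282136, -0.23387887]), 'moment': array([-0.02152533, -0.0121677 ,  0.02955642]), 'finger_force': 0.0, 'opening': 0.999118307312774}
```

View pics/top.png

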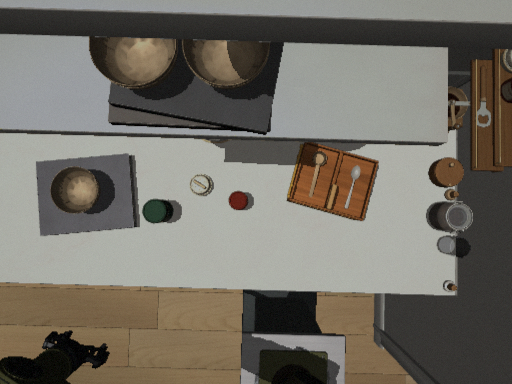

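View pics/scene.png

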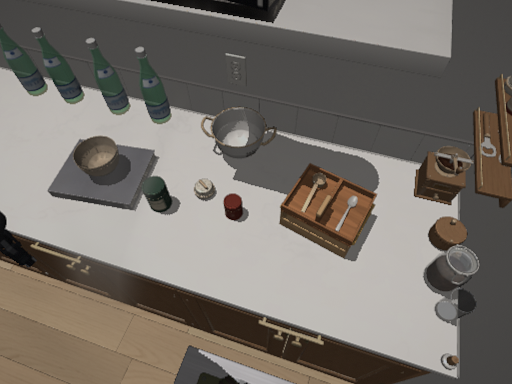

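The top view shows the caddy at about (333,181), yawed about -15°, with its handle at (332,197). The red tin is at (238,201), the green tin at (154,211) and the timer at (201,185).

```bash
cat > h.py <<'E'
import numpy as np,cv2,pickle
from scipy.spatial.transform import Rotation as R
def ray(r,u,v):
    f=192/np.tan(np.radians(r["vertical_fov"]/2))
    d=np.array([(u-r["cx"])/f,-(v-r["cy"])/f,-1.])
    return R.from_quat(r["orientation"]).apply(d)
def onz(r,u,v,z):
    d=ray(r,u,v);o=np.array(r["origin"]);return o+d*(z-o[2])/d[2]
def proj(r,p):
    f=192/np.tan(np.radians(r["vertical_fov"]/2))
    c=R.from_quat(r["orientation"]).inv().apply(np.array(p)-r["origin"])
    return r["cx"]+f*c[0]/-c[2], r["cy"]-f*c[1]/-c[2]
def blobs(img,lo,hi,roi,n=2):
    h=cv2.cvtColor(img,cv2.COLOR_BGR2HSV);m=cv2.inRange(h,np.array(lo),np.array(hi))
    k=np.zeros_like(m);x0,y0,x1,y1=roi;k[y0:y1,x0:x1]=m[y0:y1,x0:x1]
    c,_=cv2.findContours(k,cv2.RETR_EXTERNAL,cv2.CHAIN_APPROX_NONE)
    return sorted(c,key=cv2.contourArea)[::-1][:n]
E
python3 - <<'E'
from h import *
d=pickle.load(open("a.pkl","rb"));t=d["top"]
for n,lo,hi,roi,z in(("red",(0,120,40),(8,255,255),(215,180,265,225),.072),("tray",(2,90,40),(25,255,255),(270,130,395,235),.114),("green",(50,60,20),(95,255,255),(130,190,190,230),.105)):
    c=blobs(t["img"],lo,hi,roi,1)[0]
    rc=cv2.minAreaRect(c);print(n,rc,cv2.contourArea(c),onz(t,*rc[0],z).round(4))
    if n=="tray":
        P=np.array([onz(t,*p,z)[:2] for p in cv2.boxPoints(rc)]);print(P.round(3),np.linalg.norm(np.diff(P,axis=0),axis=1),np.degrees(np.arctan2(*np.diff(P,axis=0).T[::-1])))
print("timer",onz(t,201,185,.048),"handle",onz(t,332,197,.157))
print("shelf edge at z=.4",onz(t,330,143,.4),onz(t,330,143,.0))
for p in((302,143),(378,158),(364,220),(288,201)):print(onz(t,*p,.114).round(3))
cv2.imwrite("pics/c.png",cv2.resize(t["img"][130:235,180:400],None,fx=3.6,fy=3.6,interpolation=cv2.INTER_CUBIC))
E
```

```text
red ((237.70001220703125, 200.10000610351562), (17.441329956054688, 17.441329956054688), 26.56505012512207) 237.5 [0.5548 0.1812 0.072 ]
tray ((332.1045837402344, 180.269287109375), (81.23564147949219, 63.55561828613281), 15.642248153686523) 4883.0 [ 0.6188 -0.0904  0.114 ]
[[ 0.558  0.045]
 [ 0.737  0.   ]
 [ 0.68  -0.227]
 [ 0.502 -0.18 ]] [0.18413474 0.23451564 0.18372986] [ -14.18961164 -104.08391619  165.16774067]
green ((154.5, 211.0), (22.0, 23.0), 90.0) 391.0 [0.5157 0.4184 0.105 ]
timer [0.59767195 0.29444985 0.048     ] handle [ 0.56917356 -0.08381449  0.157     ]
shelf edge at z=.4 [ 0.68233382 -0.03640899  0.4       ] [ 0.74449644 -0.10060785  0.        ]
[ 0.724 -0.001  0.114]
[ 0.687 -0.222  0.114]
[ 0.507 -0.184  0.114]
[0.556 0.035 0.114]
```

View pics/c.png

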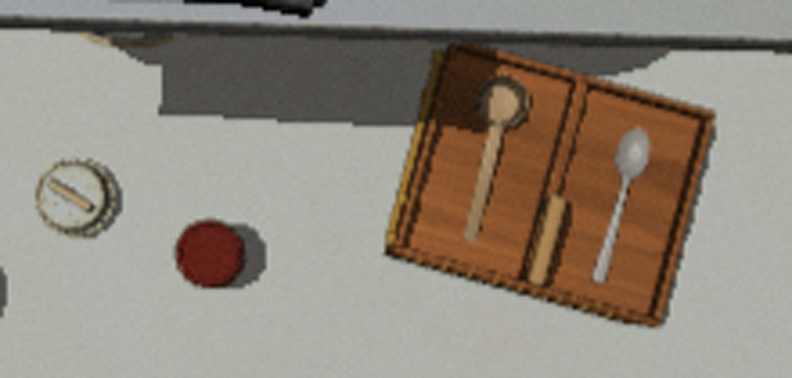

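```bash
cat >> h.py <<'E'
YAW=np.radians(-14.3);L=np.radians(40)
cx_=np.array([np.cos(YAW),np.sin(YAW),0]);cy_=np.array([-np.sin(YAW),np.cos(YAW),0])
def goal(lean=L):
    z=cx_*np.sin(lean)-np.array([0,0,np.cos(lean)])
    return R.from_matrix(np.c_[np.cross(cy_,z),cy_,z])
def delta(s,grasp,lean=L,ahead=.155):
    """tool-frame shift mm and rotvec deg bringing the grasp point to 'grasp'"""
    G=goal(lean);t=np.array(grasp)-ahead*G.as_matrix()[:,2]
    C=R.from_quat(s["eef_rot"])
    print("TCP goal",t.round(3),"shift",(C.inv().apply(t-s["eef_pos"])*1000).round(1),"turn",np.degrees((C.inv()*G).as_rotvec()).round(2))
E
python3 - <<'E'
from h import *
from cell import robot
d=pickle.load(open("a.pkl","rb"));t,s=d["top"],d["scene"]
def tri(a,b):
    o1,o2=t["origin"],s["origin"];d1,d2=ray(t,*a),ray(s,*b)
    k=np.linalg.lstsq(np.c_[d1,-d2],o2-o1,rcond=None)[0];p,q=o1+k[0]*d1,o2+k[1]*d2
    return ((p+q)/2).round(3),np.linalg.norm(p-q).round(3)
print("shelf corner",tri((447,143),(443,62)),"tin",tri((237.7,200.1),(233,201)))
st=robot.get_state()
H=np.array([.5695,-.0815,.148])
delta(st,H+[0,0,.0]-.09*goal().as_matrix()[:,2]+[0,0,.02])
E
```

```text
shelf corner (array([ 0.661, -0.221,  0.573]), np.float64(0.012)) tin (array([0.555, 0.181, 0.069]), np.float64(0.002))
TCP goal [ 0.417 -0.043  0.356] shift [-408.2 -479.9   49. ] turn [ -1.71 -39.99  -4.37]
```

Emit:
{"fn": "step_arm", "kwargs": {
  "increments": "0 -300 -155 0 -1.7 -40 -4.4;0 -300 -155 0 -1.7 -40 -4.4;0 -300 -155 0 -1.7 -40 -4.4;0 -300 -155 0 -1.7 -40 -4.4;0 -300 -155 0 -1.7 -40 -4.4;0 -300 -155 0 -1.7 -40 -4.4;0 -300 -155 0 -1.7 -40 -4.4;0 -300 -155 0 -1.7 -40 -4.4;0 -300 -155 0 -1.7 -40 -4.4;0 -408 -480 49 -1.7 -40 -4.4;0 -408 -480 49 -1.7 -40 -4.4;0 -408 -480 49 -1.7 -40 -4.4;0 -408 -480 49 -1.7 -40 -4.4;0 -408 -480 49 -1.7 -40 -4.4;0 -408 -480 49 -1.7 -40 -4.4;0 -408 -480 49 -1.7 -40 -4.4;0 -408 -480 49 -1.7 -40 -4.4;0 -408 -480 49 -1.7 -40 -4.4;0 -408 -480 49 -1.7 -40 -4.4"
}}

```text
t: 1.68
eef_pos: [0.4162, -0.0438, 0.3553]
eef_rot: [0.118, 0.932, -0.042, 0.339]
contact_force: [0.1, 0.0, -0.0]
opening: 1.003
finger_force: 0.0
```

Run:
```python
from h import *
from cell import robot
w=robot.get_image("wrist");pickle.dump(w,open("w.pkl","wb"))
print({k:v for k,v in w.items() if k!="img"})
cv2.imwrite("pics/w1.png",w["img"])
s=robot.get_state();print(s["eef_pos"],s["q"].round(2),s["contact_force"])
print("handle guess px",[np.round(proj(w,np.array([.5695,-.0815,.157])+a*cx_),1) for a in(-.036,0,.036)])
H=np.array([.5695,-.0815,.148]);delta(s,H)
```

```text
{'vertical_fov': 59.31139546047136, 'cx': 259.0050216084935, 'cy': 189.2009065927709, 'origin': array([ 0.38349646, -0.03548683,  0.28708779]), 'orientation': array([-0.36860253, -0.28718509,  0.541699  ,  0.69872676])}
[ 0.4164269  -0.04506751  0.35509157] [-0.19  0.02  2.17 -0.16  0.25 -1.37] [-0.07832613  0.56408205 -0.15221781]
handle guess px [array([261.2, 156.1]), array([260.9, 189.9]), array([260.8, 215.9])]
TCP goal [ 0.473 -0.057  0.267] shift [ 12.5   2.6 104.8] turn [-0.06 -0.03 -0.08]
```

View pics/w1.png

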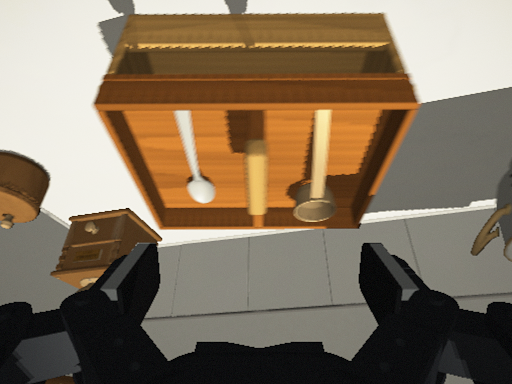

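The wrist view shows the caddy from the front, with the bar's axis at column 257 and its top face from about v=156 to 214. The prediction was column 261, so the bar is about 2.5 mm further to -y.

Emit:
{"fn": "step_arm", "kwargs": {
  "increments": "0 12 0 40 0 0 0;0 12 0 80 0 0 0;0 12 0 105 0 0 0;0 12 0 105 0 0 0;0 12 0 105 0 0 0;255 12 0 105 0 0 0;255 12 0 105 0 0 0;255 12 0 105 0 0 0;255 12 0 105 0 0 0;255 12 0 105 0 0 0;255 12 0 105 0 0 0;255 12 0 105 0 0 0;255 12 0 105 0 0 0;255 12 0 105 0 0 0;255 12 0 105 0 0 0"
}}

```text
t: 2.98
eef_pos: [0.475, -0.0488, 0.275]
eef_rot: [0.127, 0.932, -0.067, 0.332]
contact_force: [-16.2, -29.3, 12.6]
opening: 0.151
finger_force: 58.4
```

Run:
```python
from h import *
from cell import robot
s=robot.get_state();print(s["eef_pos"],s["q"].round(2),s["contact_force"],s["moment"],s["opening"],s["finger_force"])
Rt=R.from_quat(s["eef_rot"])
print("grasp",s["eef_pos"]+.155*Rt.as_matrix()[:,2])
a=np.radians(10)
for q in np.linspace(0.1,.95,15):
    p=cx_*.125*(np.cos(a)-np.cos(a+q))+np.array([0,0,.125*(np.sin(a+q)-np.sin(a))])
    print(q.round(2),(goal().inv().apply(p)*1000).round(1))
```

```text
[ 0.47504453 -0.04878167  0.2750166 ] [-0.14  0.26  2.18 -1.42  0.12 -0.06] [-16.22947317 -29.283574    12.58189538] [-3.67236004  1.15701906 -2.46716628] 0.15141174655646222 58.386966018006206
grasp [ 0.56839263 -0.08119816  0.15560008]
0.1 [-10.   -0.   -7.5]
0.16 [-16.4  -0.  -11.6]
0.22 [-23.   -0.  -15.3]
0.28 [-29.8  -0.  -18.6]
0.34 [-36.9   0.  -21.4]
0.4 [-44.1  -0.  -23.9]
0.46 [-51.4   0.  -25.8]
0.52 [-58.8  -0.  -27.4]
0.59 [-66.3  -0.  -28.5]
0.65 [-73.9  -0.  -29.1]
0.71 [-81.5   0.  -29.2]
0.77 [-89.1  -0.  -28.9]
0.83 [-96.6   0.  -28.2]
0.89 [-104.1    0.   -27. ]
0.95 [-111.5   -0.   -25.3]
```

The wrist has reached its singularity (q4 at its limit, q5 at 0.12), so 40° of lean is too much here. I'll release, back off and use less lean.

Emit:
{"fn": "step_arm", "kwargs": {
  "increments": "0 0 0 0 0 0 0;0 0 0 0 0 0 0;0 0 0 0 0 0 0;0 0 0 0 0 0 0;0 0 0 0 0 0 0;0 0 0 -40 0 0 0;0 0 0 -80 0 0 0;0 0 0 -80 0 0 0;0 0 0 -80 0 7 0;0 0 0 -80 0 14 0;0 0 0 -80 0 21 0;0 0 0 -80 0 25 0;0 0 0 -80 0 25 0;0 0 0 -80 0 25 0"
}}

```text
t: 4.15
eef_pos: [0.4309, -0.0263, 0.3375]
eef_rot: [0.13, 0.983, -0.025, 0.124]
contact_force: [1.6, -0.6, 0.5]
opening: 0.999
finger_force: 0.0
```

Run:
```python
from h import *
from cell import robot
from scipy.optimize import least_squares
s=robot.get_state();print(s["eef_pos"],s["q"].round(2),s["contact_force"],s["opening"])
H=np.array([.569,-.084,.148]);delta(s,H,np.radians(15))
# full arm model: yaw,pitch,pitch,roll,pitch,roll
def fk(q,p):
    z0,a1,l1,b,l2,d6=p
    A=R.from_euler("z",q[0]);B=A*R.from_euler("y",q[1]);C=B*R.from_euler("y",q[2]);W=C*R.from_euler("z",q[3])*R.from_euler("y",q[4])
    return A.apply([a1,0,z0])+B.apply([0,0,l1])+C.apply([b,0,l2])+W.apply([0,0,d6])
D=[([1.16747508,.307496688,1.50754135,0,1.32841287,-.0735],[.18613,.54371,.40387]),([-.19,.02,2.17,-.16,.25,-1.37],[.4164,-.0451,.3551]),([-.14,.26,2.18,-1.42,.12,-.06],[.4750,-.0488,.2750]),(s["q"],s["eef_pos"])]
pickle.dump(D,open("D.pkl","wb"))
for x0 in([.3,0,.3,0,.35,.1],[.15,0,.4,0,.4,.15]):
    f=least_squares(lambda p:np.concatenate([[*(fk(q,p)-e)] for q,e in D]+[.01*(p-np.array(x0))]),x0)
    print(f.x.round(3),(f.fun[:12]*1000).round(1))
```

```text
[ 0.43087687 -0.02625091  0.33746047] [-0.14  0.12  1.98 -0.07  0.79 -1.4 ] [ 1.57520372 -0.55983049  0.46595734] 0.999271479391686
TCP goal [ 0.53  -0.074  0.298] shift [-94.9 -19.5  65.8] turn [-1.19 -0.56 -0.58]
[0.049 0.134 0.522 0.019 0.289 0.057] [ 36.6 -21.7  -2.7 -19.  -33.6 -10.8  -5.2 -24.2   1.6  14.7 -37.7  11.9]
[0.048 0.134 0.523 0.019 0.289 0.057] [ 36.6 -21.7  -2.7 -19.  -33.6 -10.8  -5.1 -24.2   1.6  14.7 -37.7  11.9]
```

```bash
cat >> h.py <<'E'
def fk(q,p):
    z0,a1,l1,b,l2,d6,y0,ex=p
    A=R.from_euler("z",q[0]);B=A*R.from_euler("y",q[1]);C=B*R.from_euler("y",q[2]);W=C*R.from_euler("z",q[3])*R.from_euler("y",q[4])
    return A.apply([a1,y0,z0])+B.apply([0,0,l1])+C.apply([b,0,l2])+W.apply([ex,0,d6]),W*R.from_euler("z",q[5])
E
python3 - <<'E'
from h import *
from cell import robot
from scipy.optimize import least_squares
D=pickle.load(open("D.pkl","rb"))
x0=np.array([.3,0,.35,0,.35,.1,.04,0])
f=least_squares(lambda p:np.concatenate([fk(q,p)[0]-e for q,e in D]+[.003*(p-x0)]),x0)
p=f.x;print(p.round(3),(f.fun[:12]*1000).round(1))
pickle.dump(p,open("p.pkl","wb"))
s=robot.get_state();Wr=fk(s["q"],p)[1];Q=Wr.inv()*R.from_quat(s["eef_rot"]);print("rot diff",np.degrees(Q.as_rotvec()))
lo=np.array([-3.12,-1.05,.14,-1.42,.1,-2.68]);hi=np.array([3.12,2.28,2.33,4.57,2.73,2.68])
def ik(g,lean,yaw):
    c=np.array([np.cos(yaw),np.sin(yaw),0]);y=np.array([-c[1],c[0],0]);z=c*np.sin(lean)-np.array([0,0,np.cos(lean)])
    G=R.from_matrix(np.c_[np.cross(y,z),y,z]);t=np.array(g)-.155*z
    k=least_squares(lambda q:np.r_[fk(q,p)[0]-t,.3*((fk(q,p)[1]*Q).inv()*G).as_rotvec()],np.clip([-.14,.3,1.9,0,.6,-1.4],lo+.01,hi-.01),bounds=(lo,hi))
    return k.x.round(2),np.abs(k.fun).max().round(4)
H=np.array([.569,-.084,.148]);up=H+.064*cx_+[0,0,.088]
ctr=H+.05*cx_;tin=ctr+(-.082+.038)*cx_
for n,g in(("handle",H),("up",up),("tin",[.555,.181,.05]),("place",[*tin[:2],.06]),("pre",[*(tin-.1*cx_)[:2],.12])):
    for l in(10,20,30,35):print(n,l,*ik(g,np.radians(l),YAW if n!="tin" else .1))
E
```

```text
[0.188 0.002 0.644 0.106 0.415 0.195 0.042 0.002] [-0.2 -0.1  0.1 -0.3  0.1  0.4 -0.1 -0.3 -0.   0.6  0.1 -0.5]
rot diff [-1.58971861e-14 -5.29906205e-15  9.00000000e+01]
handle 10 [-0.22  0.33  1.78 -0.01  0.86 -1.53] 0.0
handle 20 [-0.21  0.28  1.92 -0.02  0.59 -1.52] 0.0
handle 30 [-0.21  0.26  2.06 -0.07  0.3  -1.47] 0.0
handle 35 [-0.2   0.26  2.13 -0.18  0.15 -1.35] 0.0
up 10 [-0.22  0.33  1.53 -0.01  1.11 -1.54] 0.0
up 20 [-0.22  0.26  1.67 -0.01  0.86 -1.53] 0.0
up 30 [-0.21  0.21  1.81 -0.03  0.59 -1.51] 0.0
up 35 [-0.21  0.2   1.89 -0.05  0.45 -1.49] 0.0
tin 10 [ 0.26  0.48  1.86 -0.05  0.63 -1.38] 0.0
tin 20 [ 0.28  0.45  2.   -0.18  0.35 -1.23] 0.0
tin 30 [ 0.31  0.46  2.14 -1.35  0.11 -0.05] 0.0
tin 35 [ 0.32  0.45  2.15 -1.42  0.12  0.04] 0.0223
place 10 [-0.22  0.46  1.86 -0.01  0.65 -1.53] 0.0
place 20 [-0.21  0.43  2.   -0.04  0.36 -1.5 ] 0.0
place 30 [-0.2   0.43  2.12 -0.32  0.1  -1.21] 0.0076
place 35 [-0.16  0.43  2.16 -1.42  0.1  -0.07] 0.0193
pre 10 [-0.21  0.26  2.   -0.01  0.71 -1.52] 0.0
pre 20 [-0.2   0.22  2.13 -0.04  0.44 -1.49] 0.0
pre 30 [-0.19  0.21  2.27 -0.21  0.13 -1.31] 0.0
pre 35 [-0.14  0.22  2.33 -1.42  0.1  -0.06] 0.0115
```

```bash
sed -i 's/def delta(s,grasp,lean=L,ahead=.155):/def delta(s,grasp,lean=L,ahead=.155,yaw=YAW):/; s/    G=goal(lean);t=/    G=R.from_euler("z",yaw-YAW)*goal(lean);t=/' h.py
python3 - <<'E'
from h import *
from cell import robot
s=robot.get_state()
delta(s,[.569,-.084,.148],np.radians(20))
E
```

```text
TCP goal [ 0.518 -0.071  0.294] shift [-81.4 -19.6  66.6] turn [-1.21 -5.56 -0.53]
```

Emit:
{"fn": "step_arm", "kwargs": {
  "increments": "0 -40 -10 0 -1.2 -5.6 -0.5;0 -81 -20 0 -1.2 -5.6 -0.5;0 -81 -20 0 -1.2 -5.6 -0.5;0 -81 -20 0 -1.2 -5.6 -0.5;0 -81 -20 35 -1.2 -5.6 -0.5;0 -81 -20 66 -1.2 -5.6 -0.5;0 -81 -20 66 -1.2 -5.6 -0.5;0 -81 -20 66 -1.2 -5.6 -0.5;0 -81 -20 66 -1.2 -5.6 -0.5"
}}

```text
t: 4.9
eef_pos: [0.5154, -0.0716, 0.2935]
eef_rot: [0.123, 0.977, -0.023, 0.173]
contact_force: [1.1, -0.1, 0.8]
opening: 1.002
finger_force: 0.0
```

Run:
```python
from h import *
from cell import robot
w=robot.get_image("wrist");cv2.imwrite("pics/w2.png",w["img"])
s=robot.get_state();print(s["q"].round(2),s["contact_force"])
delta(s,[.569,-.084,.148],np.radians(20))
print("bar px",proj(w,[.569,-.084,.157]))
```

```text
[-0.21  0.28  1.92 -0.03  0.59 -1.51] [ 0.82236369  0.14947756 -0.0282076 ]
TCP goal [ 0.518 -0.071  0.294] shift [-1.3  1.3  1.2] turn [-0.18  0.27 -0.06]
bar px (np.float64(263.5807167836507), np.float64(291.4948278194703))
```

View pics/w2.png

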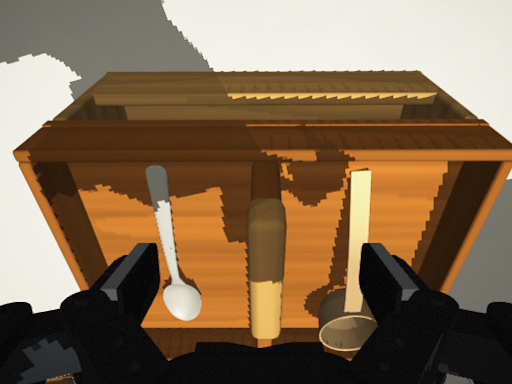

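The open fingers straddle the bar. Its axis is at column 266 and the fingers' midline is at 259, so I'll shift 2 mm to +y and grip.

Emit:
{"fn": "step_arm", "kwargs": {
  "increments": "0 -1 2 1 0 0 0;255 -1 2 1 0 0 0;255 -1 2 1 0 0 0;255 -1 2 1 0 0 0;255 -1 2 1 0 0 0;255 -1 2 1 0 0 0;255 -1 2 1 0 0 0;255 -1 2 1 0 0 0;255 -1 2 1 0 0 0;255 -1 2 1 0 0 0"
}}

```text
t: 5.78
eef_pos: [0.5176, -0.0698, 0.2928]
eef_rot: [0.124, 0.977, -0.023, 0.174]
contact_force: [0.0, 4.7, 1.7]
opening: 0.15
finger_force: 58.7
```

Run:
```python
from h import *
from cell import robot
s=robot.get_state();print(s["eef_pos"],s["contact_force"],s["moment"],s["opening"],s["finger_force"])
a=np.radians(10);C=R.from_quat(s["eef_rot"])
for q in np.arange(.06,.97,.06):
    p=cx_*.125*(np.cos(a)-np.cos(a+q))+np.array([0,0,.125*(np.sin(a+q)-np.sin(a))])
    print(q.round(2),(C.inv().apply(p)*1000).round(0))
```

```text
[ 0.51764606 -0.06982364  0.29277377] [0.00706468 4.66314953 1.70001947] [0.78878495 0.09952925 0.47614494] 0.15011377381692578 58.718456625938416
0.06 [-4. -0. -6.]
0.12 [ -8.  -0. -12.]
0.18 [-13.  -0. -18.]
0.24 [-18.  -0. -24.]
0.3 [-23.  -0. -29.]
0.36 [-29.  -0. -34.]
0.42 [-35.  -0. -39.]
0.48 [-41.  -0. -43.]
0.54 [-48.   0. -47.]
0.6 [-54.   0. -50.]
0.66 [-61.   0. -53.]
0.72 [-68.   0. -56.]
0.78 [-75.   0. -58.]
0.84 [-83.   0. -60.]
0.9 [-90.   0. -61.]
0.96 [-98.   0. -62.]
```

Emit:
{"fn": "step_arm", "kwargs": {
  "increments": "255 -4 0 -6 0 0 0;255 -8 0 -12 0 0 0;255 -13 0 -18 0 0 0;255 -18 0 -24 0 0 0;255 -23 0 -29 0 0 0;255 -29 0 -34 0 0 0;255 -35 0 -39 0 0 0;255 -41 0 -43 0 0 0;255 -48 0 -47 0 0 0;255 -54 0 -50 0 0 0;255 -61 0 -53 0 0 0;255 -68 0 -56 0 0 0;255 -75 0 -58 0 0 0;255 -83 0 -60 0 0 0;255 -87 0 -61 0 0 0;255 -91 0 -62 0 0 0;255 -94 0 -62 0 0 0;255 -94 0 -62 0 0 0;255 -94 0 -62 0 0 0"
}}

```text
t: 7.37
eef_pos: [0.5804, -0.0858, 0.3816]
eef_rot: [0.124, 0.977, -0.022, 0.17]
contact_force: [-4.3, 6.0, -3.4]
opening: 0.152
finger_force: 60.6
```

Run:
```python
from h import *
from cell import robot
s=robot.get_state();print(s["eef_pos"],s["contact_force"],s["moment"],s["opening"],s["finger_force"])
p=s["eef_pos"]-[.5176,-.0698,.2928];print("moved caddy x,y,z",p@cx_,p@cy_,p[2])
```

```text
[ 0.58044893 -0.08576721  0.38158489] [-4.34610398  6.02741553 -3.37877574] [0.91132256 0.66302361 0.38286397] 0.1519752993198255 60.60012638568878
moved caddy x,y,z 0.06484548956938029 5.114856936008267e-05 0.08878489317225352
```

Emit:
{"fn": "step_arm", "kwargs": {
  "increments": "255 -5 0 -1 0 0 0;255 -9 0 -1 0 0 0;255 -9 0 -1 0 0 0;255 -9 0 -1 0 0 0"
}}

```text
t: 7.7
eef_pos: [0.5832, -0.0864, 0.3825]
eef_rot: [0.124, 0.979, -0.021, 0.162]
contact_force: [-19.9, 11.0, -0.1]
opening: 0.152
finger_force: 61.6
```

Run:
```python
from h import *
from cell import robot
s=robot.get_state();print(s["eef_pos"],s["contact_force"],s["opening"])
p=s["eef_pos"]-[.5176,-.0698,.2928];print("moved caddy x,y,z",p@cx_,p@cy_,p[2])
```

```text
[ 0.58321263 -0.08641424  0.38248239] [-19.92491602  10.96008143  -0.14649264] 0.15168688646742412
moved caddy x,y,z 0.06768337140621032 0.00010679717678317122 0.08968238549610258
```

Emit:
{"fn": "step_arm", "kwargs": {
  "increments": "255 6 0 1 0 0 0;0 6 0 1 0 0 0;0 6 0 1 0 0 0;0 6 0 1 0 0 0;0 6 0 1 0 0 0;0 6 0 1 0 0 0;0 6 0 -35 0 0 0;0 6 0 -70 0 0 0;0 6 0 -70 0 0 0;0 6 0 -70 0 0 0"
}}

```text
t: 8.53
eef_pos: [0.562, -0.0817, 0.4541]
eef_rot: [0.124, 0.976, -0.024, 0.177]
contact_force: [0.2, 0.1, -0.3]
opening: 1.003
finger_force: 0.0
```

Run:
```python
from h import *
from cell import robot
s=robot.get_state();print(s["eef_pos"],s["contact_force"],s["opening"])
G=R.from_euler("z",.1-YAW)*goal(np.radians(22));z=G.as_matrix()[:,2]
g=np.array([.555,.181,.046])
delta(s,g-.1*z,np.radians(22),.150,.1)
print(g-.25*z)
t=robot.get_image("top");cv2.imwrite("pics/t2.png",t["img"]);pickle.dump(t,open("t2.pkl","wb"))
```

```text
[ 0.56197384 -0.08174918  0.45406031] [ 0.17960977  0.0955758  -0.27981547] 1.003285628365022
TCP goal [0.462 0.172 0.278] shift [211.9 220.7 108.2] turn [ -7.46  -1.43 -18.78]
[0.46181622 0.17165044 0.27779596]
```

Emit:
{"fn": "step_arm", "kwargs": {
  "increments": "0 0 40 0 0 0 0;0 0 80 0 0 0 0;0 40 120 0 -2 0 -5;0 70 160 0 -4 0 -10;0 110 200 0 -6 -1 -15;0 150 221 20 -7.5 -1.4 -18.8;0 180 221 50 -7.5 -1.4 -18.8;0 212 221 80 -7.5 -1.4 -18.8;0 212 221 108 -7.5 -1.4 -18.8;0 212 221 108 -7.5 -1.4 -18.8;0 212 221 108 -7.5 -1.4 -18.8;0 212 221 108 -7.5 -1.4 -18.8"
}}

```text
t: 9.58
eef_pos: [0.4594, 0.1725, 0.274]
eef_rot: [-0.05, 0.981, 0.01, 0.185]
contact_force: [-0.1, 0.6, 0.1]
opening: 0.997
finger_force: 0.0
```

Run:
```python
from h import *
from cell import robot
w=robot.get_image("wrist");cv2.imwrite("pics/w3.png",w["img"])
s=robot.get_state();print(s["eef_pos"],s["q"].round(2))
delta(s,[.555,.181,.046],np.radians(22),.150,.1)
c=blobs(w["img"],(0,120,30),(8,255,255),(100,60,420,384),1)[0]
m=cv2.moments(c);print("tin px",m["m10"]/m["m00"],m["m01"]/m["m00"],cv2.boundingRect(c),"pred top",proj(w,[.555,.181,.072]),"pred c",proj(w,[.555,.181,.036]))
```

```text
[0.46068166 0.17258153 0.27557844] [ 0.3   0.28  2.01 -0.15  0.49 -1.25]
TCP goal [0.499 0.175 0.185] shift [-2.5 -1.3 98.3] turn [ 0.16 -0.41 -0.01]
tin px 257.79624482737324 225.7068433080106 (213, 185, 89, 80) pred top (np.float64(256.00383045020817), np.float64(238.12065132663227)) pred c (np.float64(256.2490754092888), np.float64(201.2871463760051))
```

View pics/w3.png

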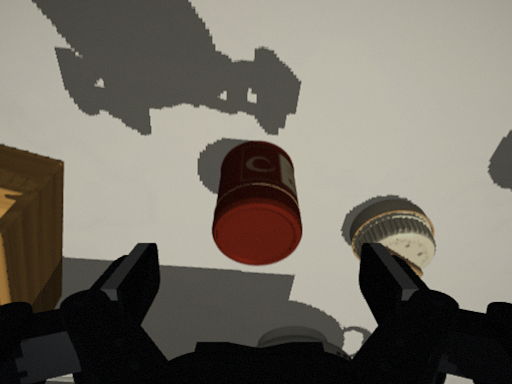

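View pics/t2.png

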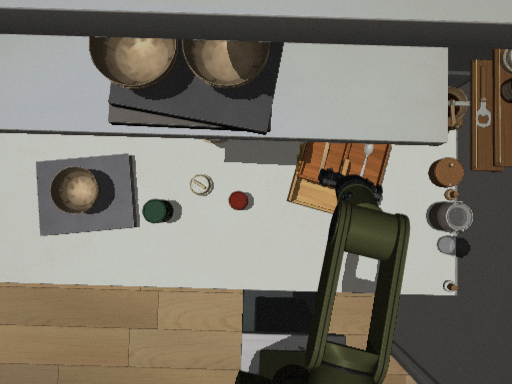

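The red tin sits mid-column between the fingers, with its top at about (257,229). The timer is clear of the right finger. The top view shows the tray swung back with the scoop and spoon still in it.

Emit:
{"fn": "step_arm", "kwargs": {
  "increments": "0 0 -1 35 0 0 0;0 0 -1 70 0 0 0;0 0 -1 98 0 0 0;0 0 -1 98 0 0 0;0 0 -1 98 0 0 0;255 0 -1 98 0 0 0;255 0 -1 98 0 0 0;255 0 -1 98 0 0 0;255 0 -1 98 0 0 0;255 0 -1 98 0 0 0;255 0 -1 98 0 0 0;255 0 -1 98 0 0 0"
}}

```text
t: 10.63
eef_pos: [0.4961, 0.1754, 0.1872]
eef_rot: [-0.049, 0.981, 0.011, 0.189]
contact_force: [-0.8, -2.2, 5.3]
opening: 0.639
finger_force: 63.1
```

Run:
```python
from h import *
from cell import robot
w=robot.get_image("wrist");cv2.imwrite("pics/w4.png",w["img"])
s=robot.get_state();print(s["eef_pos"],s["q"].round(2),s["contact_force"],s["opening"],s["finger_force"])
C=R.from_quat(s["eef_rot"]);print("150mm point",s["eef_pos"]+.15*C.as_matrix()[:,2],"up 70mm",(C.inv().apply([0,0,.07])*1000).round(0))
```

```text
[0.49608064 0.17546529 0.18718047] [ 0.28  0.47  2.03 -0.24  0.27 -1.17] [-1.52008523 -0.83202732  5.90444629] 0.6359261459458587 63.11769703301252
150mm point [0.5516224  0.1815818  0.04797666] up 70mm [-26.   0. -65.]
```

View pics/w4.png

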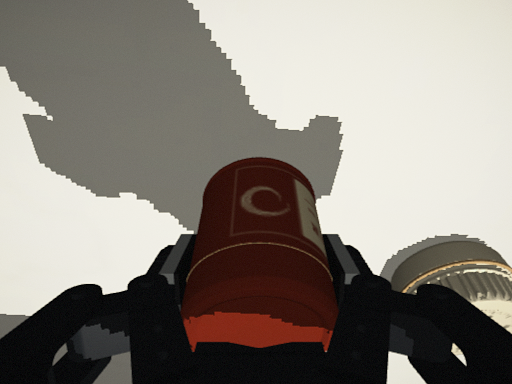

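The tin is gripped squarely between the pads and is upright, so I'll lift it and carry it to just in front of the caddy.

```bash
cat >> h.py <<'E'
C0=np.array([.6175,-.0953,0])
def cad(p):return C0+p[0]*cx_+p[1]*cy_+np.array([0,0,p[2]])
E
python3 - <<'E'
from h import *
from cell import robot
s=robot.get_state();C=R.from_quat(s["eef_rot"])
off=C.inv().apply(np.array([.5545,.181,.036])-s["eef_pos"]);pickle.dump(off,open("off.pkl","wb"))
y=C.as_matrix()[:,2];yaw=np.arctan2(y[1],y[0]);print("yaw",yaw,"lean",np.degrees(np.arccos(-y[2])))
G=R.from_euler("z",YAW-yaw)*C
for n,t in(("lift",None),("pre",cad([-.16,0,.13])),("pre2",cad([-.16,0,.092]))):
    if t is None: print("lift",(C.inv().apply([0,0,.1])*1000).round(0));continue
    T=t-G.apply(off);print(n,T.round(3),(C.inv().apply(T-s["eef_pos"])*1000).round(0),np.degrees((C.inv()*G).as_rotvec()).round(1))
E
```

```text
yaw 0.10968263198554569 lean 21.870923109345025
lift [-37.   0. -93.]
pre [ 0.406 -0.04   0.281] [  68. -205. -129.] [ 7.7 -0.1 19.1]
pre2 [ 0.406 -0.04   0.243] [  82. -205.  -94.] [ 7.7 -0.1 19.1]
```

Emit:
{"fn": "step_arm", "kwargs": {
  "increments": "255 -12 0 -31 0 0 0;255 -25 0 -62 0 0 0;255 -37 0 -93 0 0 0;255 -10 -35 -100 1.3 0 3.2;255 15 -70 -107 2.6 0 6.4;255 40 -105 -114 3.9 0 9.6;255 55 -140 -121 5.2 0 12.8;255 68 -175 -129 6.5 -0.1 16;255 68 -205 -129 7.7 -0.1 19.1;255 68 -205 -129 7.7 -0.1 19.1;255 75 -205 -112 7.7 -0.1 19.1;255 82 -205 -94 7.7 -0.1 19.1;255 82 -205 -94 7.7 -0.1 19.1;255 82 -205 -94 7.7 -0.1 19.1"
}}

```text
t: 11.85
eef_pos: [0.4055, -0.0396, 0.2414]
eef_rot: [0.127, 0.974, -0.024, 0.186]
contact_force: [0.3, 0.3, -0.5]
opening: 0.638
finger_force: 64.1
```

Run:
```python
from h import *
from cell import robot
w=robot.get_image("wrist");cv2.imwrite("pics/w5.png",w["img"])
s=robot.get_state();C=R.from_quat(s["eef_rot"]);off=pickle.load(open("off.pkl","rb"))
print(s["q"].round(2),s["opening"],s["finger_force"],"tin caddy",[((s["eef_pos"]+C.apply(off)-C0)@a).round(4) for a in(cx_,cy_,[0,0,1])])
y=C.as_matrix()[:,2];print("yaw",np.degrees(np.arctan2(y[1],y[0])),"lean",np.degrees(np.arccos(-y[2])))
for p in((-.09,.11,.045),(-.09,-.11,.045),(-.082,.102,.045),(-.082,-.102,.045),(-.026,.11,.17),(-.026,-.11,.17)):print(p,np.round(proj(w,cad(p)),0))
for t in([-.15,0,.088],[-.051,0,.088],[-.044,0,.065],[-.042,0,.0415]):print(t,(C.inv().apply(cad(t)-C.apply(off)-s["eef_pos"])*1000).round(0))
```

```text
[-0.19  0.25  2.22 -0.08  0.3  -1.43] 0.6375323618315237 64.05966954538599 tin caddy [np.float64(-0.1604), np.float64(0.0005), np.float64(0.0906)]
yaw -14.65969901635441 lean 21.695973514873174
(-0.09, 0.11, 0.045) [424. 277.]
(-0.09, -0.11, 0.045) [ 93. 279.]
(-0.082, 0.102, 0.045) [409. 285.]
(-0.082, -0.102, 0.045) [108. 287.]
(-0.026, 0.11, 0.17) [487. 573.]
(-0.026, -0.11, 0.17) [ 32. 574.]
[-0.15, 0, 0.088] [-9. -0.  6.]
[-0.051, 0, 0.088] [-101.    0.   43.]
[-0.044, 0, 0.065] [-99.   0.  67.]
[-0.042, 0, 0.0415] [-92.   0.  89.]
```

View pics/w5.png

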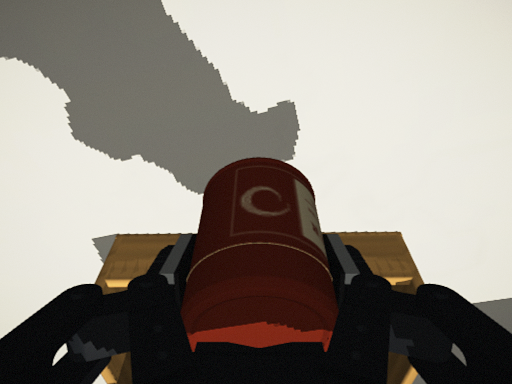

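The front wall's bright top edge is at v≈280, where the model predicts 278–286, so the caddy pose is good. I'll go in over the wall and stop to check before lowering.

Emit:
{"fn": "step_arm", "kwargs": {
  "increments": "255 -30 0 14 0 0 0;255 -55 0 24 0 0 0;255 -75 0 33 0 0 0;255 -90 0 39 0 0 0;255 -101 0 43 0 0 0;255 -101 0 43 0 0 0;255 -101 0 43 0 0 0"
}}

```text
t: 12.48
eef_pos: [0.5123, -0.0677, 0.2392]
eef_rot: [0.126, 0.974, -0.024, 0.187]
contact_force: [0.2, -0.7, -1.3]
opening: 0.638
finger_force: 64.1
```

Run:
```python
from h import *
from cell import robot
s=robot.get_state();C=R.from_quat(s["eef_rot"]);off=pickle.load(open("off.pkl","rb"))
print(s["contact_force"],s["opening"],"tin caddy",[((s["eef_pos"]+C.apply(off)-C0)@a).round(4) for a in(cx_,cy_,[0,0,1])])
for t in([-.047,0,.070],[-.043,0,.055],[-.042,0,.043]):print(t,(C.inv().apply(cad(t)-C.apply(off)-s["eef_pos"])*1000).round(0))
d={n:robot.get_image(n)["img"] for n in("scene","wrist")}
cv2.imwrite("pics/s5.png",cv2.resize(d["scene"][130:290,230:420],None,fx=3.5,fy=3.5))
```

```text
[ 0.18842636 -0.66536008 -1.29763578] 0.6380232968097062 tin caddy [np.float64(-0.0505), np.float64(-0.0005), np.float64(0.0879)]
[-0.047, 0, 0.07] [ 3.  0. 18.]
[-0.043, 0, 0.055] [ 5.  1. 33.]
[-0.042, 0, 0.043] [ 9.  1. 45.]
```

View pics/s5.png

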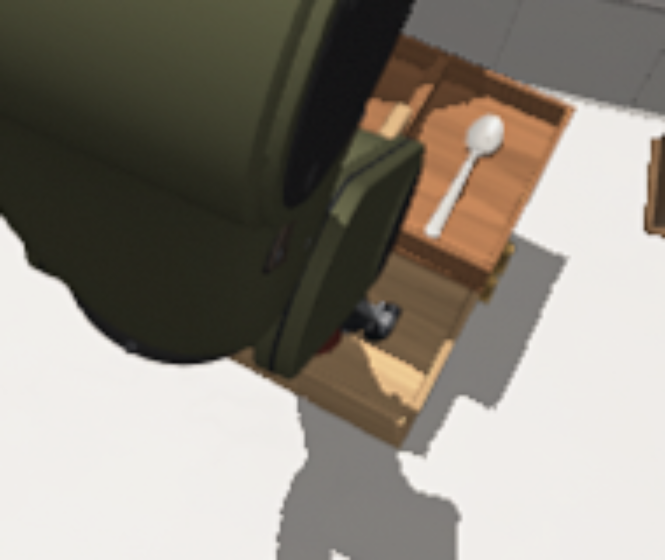

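The scene crop shows the tray up with the spoon in it, and the fingers and tin inside the front opening clear of the tray. That was the tenth picture, so the rest relies on force and position readings.

Emit:
{"fn": "step_arm", "kwargs": {
  "increments": "255 2 0 9 0 0 0;255 3 0 18 0 0 0;255 4 0 26 0 0 0;255 5 0 33 0 0 0;255 7 0 39 0 0 0;255 9 0 45 0 0 0;255 9 0 45 0 0 0;255 9 0 45 0 0 0"
}}

```text
t: 13.25
eef_pos: [0.5201, -0.0701, 0.1927]
eef_rot: [0.127, 0.974, -0.024, 0.186]
contact_force: [-0.1, 0.5, -1.6]
opening: 0.64
finger_force: 65.3
```

Run:
```python
from h import *
from cell import robot
s=robot.get_state();C=R.from_quat(s["eef_rot"]);off=pickle.load(open("off.pkl","rb"))
print(s["contact_force"],s["q"].round(2),s["opening"],"tin caddy",[((s["eef_pos"]+C.apply(off)-C0)@a).round(4) for a in(cx_,cy_,[0,0,1])])
```

```text
[-0.10794473  0.48486746 -1.57935869] [-0.21  0.45  2.03 -0.07  0.28 -1.46] 0.6404393925801706 tin caddy [np.float64(-0.0427), np.float64(-0.001), np.float64(0.0412)]
```

Emit:
{"fn": "step_arm", "kwargs": {
  "increments": "255 0.4 0 1 0 0 0;255 0.4 0 1 0 0 0;255 0.8 0 2 0 0 0;255 0.8 0 2 0 0 0"
}}

```text
t: 13.58
eef_pos: [0.52, -0.07, 0.1921]
eef_rot: [0.127, 0.974, -0.024, 0.187]
contact_force: [-4.1, 0.4, 9.9]
opening: 0.637
finger_force: 66.3
```

Emit:
{"fn": "step_arm", "kwargs": {
  "increments": "0 -0.5 0 -1 0 0 0;0 -0.5 0 -1 0 0 0;0 -0.5 0 -1 0 0 0;0 -0.5 0 -1 0 0 0;0 -0.5 0 -1 0 0 0;0 -0.5 0 -1 0 0 0;0 0 0 -15 0 0 0;0 0 0 -35 0 0 0;0 0 0 -60 0 0 0;0 30 0 -75 0 0 0;0 60 0 -90 0 0 0;0 60 0 -90 0 0 0;0 60 0 -90 0 0 0"
}}

```text
t: 14.67
eef_pos: [0.4316, -0.0467, 0.2526]
eef_rot: [0.127, 0.974, -0.024, 0.185]
contact_force: [-0.1, 0.0, 0.5]
opening: 1.006
finger_force: 0.0
```

Run:
```python
from h import *
from cell import robot
s=robot.get_state();print(s["eef_pos"],s["q"].round(2),s["contact_force"],s["opening"])
w=robot.get_image("wrist");c=robot.get_image("scene")
for n,r,top in(("w",w,1),("s",c,1)):
    b=blobs(r["img"],(0,120,30),(8,255,255),(100,60,420,384),1)
    if b: print(n,cv2.boundingRect(b[0]),cv2.contourArea(b[0]),"pred top",np.round(proj(r,cad([-.0425,-.001,.077])),0),"bottom",np.round(proj(r,cad([-.0425,-.001,.005])),0),"edges",[np.round(proj(r,cad([-.0425,-.001+e,.077])),0) for e in(-.029,.029)])
H=cad([-.05,0,.148])+.064*cx_+[0,0,.088]
delta(s,H-.08*goal(np.radians(20)).as_matrix()[:,2],np.radians(20))
delta(s,H,np.radians(20))
```

```text
[ 0.43164992 -0.04669355  0.25255067] [-0.19  0.25  2.15 -0.06  0.36 -1.45] [-0.10521127  0.00762248  0.51615646] 1.005920109804658
w (218, 248, 85, 97) 6199.0 pred top [257. 325.] bottom [258. 244.] edges [array([213., 325.]), array([302., 324.])]
s (327, 218, 3, 8) 5.0 pred top [321. 217.] bottom [318. 229.] edges [array([330., 222.]), array([312., 213.])]
TCP goal [ 0.553 -0.079  0.457] shift [-191.9    0.  -143.9] turn [-0.15  1.53 -0.48]
TCP goal [ 0.58  -0.086  0.382] shift [-189.8    0.2  -63.9] turn [-0.15  1.53 -0.48]
```

Emit:
{"fn": "step_arm", "kwargs": {
  "increments": "0 -15 0 -37 0 0 0;0 -29 0 -74 0 0 0;0 -43 0 -110 0 0 0;0 -57 0 -145 0 0 0;0 -70 0 -176 0 0 0;0 -105 0 -170 0 1.5 -0.5;0 -140 0 -160 0 1.5 -0.5;0 -170 0 -152 0 1.5 -0.5;0 -192 0 -144 0 1.5 -0.5;0 -192 0 -144 0 1.5 -0.5;0 -192 0 -144 0 1.5 -0.5;0 -192 0 -144 0 1.5 -0.5"
}}

```text
t: 15.77
eef_pos: [0.5554, -0.0796, 0.4566]
eef_rot: [0.123, 0.977, -0.023, 0.173]
contact_force: [-0.7, 0.0, 0.3]
opening: 1.003
finger_force: 0.0
```

Run:
```python
from h import *
from cell import robot
s=robot.get_state();print(s["contact_force"])
H=cad([-.05,0,.148])+.064*cx_+[0,0,.088]
delta(s,H,np.radians(20))
w=robot.get_image("wrist");pickle.dump(w,open("w6.pkl","wb"))
# bar: pale colour; compare row profile against wooden divider
hsv=cv2.cvtColor(w["img"],cv2.COLOR_BGR2HSV)
for a in(-.02,0,.02):
    u,v=proj(w,H+a*cx_+[0,0,.009]);v=int(round(v));print(round(u,1),v)
    if v<384:print([tuple(int(t) for t in hsv[v,x]) for x in range(int(u)-44,int(u)+45,8)])
```

```text
[-0.72012784  0.03305472  0.26816564]
TCP goal [ 0.58  -0.086  0.382] shift [ 2.2  0.3 79. ] turn [-0.15  0.05 -0.01]
260.3 187
[(15, 195, 218), (15, 200, 217), (14, 200, 153), (14, 192, 97), (14, 190, 86), (19, 149, 233), (17, 156, 183), (15, 180, 176), (15, 198, 200), (14, 194, 202), (15, 198, 203), (15, 197, 206)]
260.2 214
[(14, 196, 198), (15, 202, 198), (15, 198, 196), (14, 197, 197), (14, 194, 80), (20, 143, 238), (20, 143, 237), (15, 193, 178), (15, 198, 196), (14, 198, 196), (14, 194, 198), (15, 200, 196)]
260.2 238
[(14, 196, 189), (14, 201, 188), (15, 200, 189), (14, 193, 190), (14, 201, 162), (20, 144, 237), (21, 141, 237), (15, 200, 189), (14, 196, 193), (13, 189, 73), (14, 200, 79), (14, 198, 80)]
```

The bar is centred on its predicted column, so I'll grip it.

Emit:
{"fn": "step_arm", "kwargs": {
  "increments": "0 2 0 35 0 0 0;0 2 0 65 0 0 0;0 2 0 79 0 0 0;0 2 0 79 0 0 0;0 2 0 79 0 0 0;255 2 0 79 0 0 0;255 2 0 79 0 0 0;255 2 0 79 0 0 0;255 2 0 79 0 0 0;255 2 0 79 0 0 0;255 2 0 79 0 0 0;255 2 0 79 0 0 0;255 2 0 79 0 0 0;255 2 0 79 0 0 0"
}}

```text
t: 16.98
eef_pos: [0.5799, -0.0855, 0.3834]
eef_rot: [0.123, 0.977, -0.023, 0.174]
contact_force: [-2.3, 3.1, 5.7]
opening: 0.154
finger_force: 58.9
```

Run:
```python
from h import *
from cell import robot
s=robot.get_state();print(s["eef_pos"],s["contact_force"],s["moment"],s["opening"],s["finger_force"])
a=np.radians(10);C=R.from_quat(s["eef_rot"])
for q in np.arange(.84,-.03,-.06):
    p=cx_*.125*(np.cos(a+.9)-np.cos(a+q))+np.array([0,0,.125*(np.sin(a+q)-np.sin(a+.9))])
    print(q.round(2),(C.inv().apply(p)*1000).round(0))
```

```text
[ 0.57985485 -0.08551434  0.38338153] [-2.2651244   3.07867229  5.73415114] [0.57138606 0.23378726 0.27679703] 0.15410253874612478 58.948731422424316
0.84 [7. 0. 1.]
0.78 [15.  0.  3.]
0.72 [22.  0.  5.]
0.66 [29.  0.  8.]
0.6 [36.  0. 11.]
0.54 [42.  0. 14.]
0.48 [49.  0. 18.]
0.42 [55.  0. 22.]
0.36 [61.  0. 27.]
0.3 [67.  0. 32.]
0.24 [72.  0. 37.]
0.18 [77.  0. 42.]
0.12 [82.  0. 48.]
0.06 [86.  0. 54.]
0.0 [90.  0. 61.]
```

Emit:
{"fn": "step_arm", "kwargs": {
  "increments": "255 4 0 1 0 0 0;255 7 0 1 0 0 0;255 15 0 3 0 0 0;255 22 0 5 0 0 0;255 29 0 8 0 0 0;255 36 0 11 0 0 0;255 42 0 14 0 0 0;255 49 0 18 0 0 0;255 55 0 22 0 0 0;255 61 0 27 0 0 0;255 67 0 32 0 0 0;255 72 0 37 0 0 0;255 77 0 42 0 0 0;255 82 0 48 0 0 0;255 86 0 54 0 0 0;255 89 0 58 0 0 0;255 91 0 62 0 0 0;255 92 0 64 0 0 0;255 92 0 64 0 0 0;255 92 0 64 0 0 0"
}}

```text
t: 18.65
eef_pos: [0.5176, -0.0698, 0.2942]
eef_rot: [0.123, 0.976, -0.023, 0.176]
contact_force: [-11.6, 7.5, 30.5]
opening: 0.154
finger_force: 63.4
```

Run:
```python
from h import *
from cell import robot
s=robot.get_state();print(s["eef_pos"],s["contact_force"],s["moment"],s["opening"])
p=s["eef_pos"]-[.57985,-.08551,.38338];print("moved caddy x,y,z",p@cx_,p@cy_,p[2])
```

```text
[ 0.51760356 -0.06982939  0.29419797] [-11.62686118   7.53019234  30.50504373] [0.90830921 0.57398238 0.41855079] 0.15412449010914162
moved caddy x,y,z -0.06419087094385893 -0.00018005122748986457 -0.08918203266697777
```

Emit:
{"fn": "step_arm", "kwargs": {
  "increments": "255 0 0 -1 0 0 0;0 0 0 -1 0 0 0;0 0 0 -1 0 0 0;0 0 0 -1 0 0 0;0 0 0 -1 0 0 0;0 0 0 -1 0 0 0;0 0 0 -35 0 0 0;0 0 0 -70 0 0 0;0 40 0 -100 0 0 0;0 80 0 -130 0 0 0;0 80 0 -130 0 0 0;0 80 0 -130 0 0 0"
}}

```text
t: 19.65
eef_pos: [0.3974, -0.0394, 0.3852]
eef_rot: [0.123, 0.977, -0.023, 0.173]
contact_force: [-0.1, -0.4, -0.6]
opening: 1.0
finger_force: 0.0
```

Run:
```python
from h import *
from cell import robot
s=robot.get_state();print(s["eef_pos"],s["contact_force"],s["opening"])
a=pickle.load(open("a.pkl","rb"))
for n in("top","scene"):
    r=robot.get_image(n);d=cv2.absdiff(r["img"],a[n]["img"]).max(2)
    rois={"caddyR":(340,140,385,225),"caddyL":(285,140,330,225),"green":(140,195,170,225),"timer":(188,172,215,198)} if n=="top" else {"caddyR":(320,180,375,250),"caddyL":(280,165,320,240),"green":(140,175,172,212),"timer":(192,176,217,200)}
    for k,(x0,y0,x1,y1) in rois.items():print(n,k,(d[y0:y1,x0:x1]>50).mean().round(3))
w=robot.get_image("wrist");g=cv2.cvtColor(w["img"],cv2.COLOR_BGR2HSV)
for p in((-.09,.11,.082),(-.09,-.11,.082),(-.09,0,.114),(-.09,0,.08)):print(p,np.round(proj(w,cad(p)),0))
col=int(proj(w,cad([-.09,.05,.1]))[0]);v0=int(proj(w,cad([-.09,.05,.045]))[1]);v1=int(proj(w,cad([-.09,.05,.114]))[1])
print(col,v0,v1,[(v,*map(int,g[v,col])) for v in range(max(v0-12,0),min(v1+12,383),3)])
```

```text
[ 0.39735283 -0.0394352   0.38524481] [-0.07814115 -0.41350825 -0.60718555] 0.9997842217934061
top caddyR 0.001
top caddyL 0.0
top green 0.0
top timer 0.0
scene caddyR 0.169
scene caddyL 0.452
scene green 0.052
scene timer 0.595
(-0.09, 0.11, 0.082) [379. 194.]
(-0.09, -0.11, 0.082) [142. 194.]
(-0.09, 0, 0.114) [260. 217.]
(-0.09, 0, 0.08) [260. 193.]
316 172 216 [(160, 16, 156, 75), (163, 17, 156, 85), (166, 17, 164, 90), (169, 18, 166, 80), (172, 16, 160, 86), (175, 18, 157, 185), (178, 18, 161, 76), (181, 17, 166, 83), (184, 18, 152, 79), (187, 17, 161, 79), (190, 17, 154, 83), (193, 17, 160, 78), (196, 14, 202, 62), (199, 14, 196, 95), (202, 11, 189, 58), (205, 13, 207, 58), (208, 14, 218, 62), (211, 13, 189, 66), (214, 13, 201, 61), (217, 13, 194, 96), (220, 14, 202, 154), (223, 21, 104, 209), (226, 21, 102, 215)]
```

The top view now matches the start image over the tray, scoop, spoon, green tin and timer, and the arm is clear, so I'm handing in.

```bash
python3 -c "
from cell import robot
print(robot.close_job())"
```

```text
the job is handed in; nothing more can be done
None
```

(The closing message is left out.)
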